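# Free the clamp lever and wedge up the tilting plate

## Robot

A 6-joint arm with a two-finger parallel gripper is mounted at the origin on a cart in front of the work surface, level with it; the furniture and walls round the work are solid. World frame = base frame: x ahead of the robot, y to its left, z up, the work surface at z = 0. Lengths are in mm, angles in rad, forces in N, time in s.
With the tool pointing down it reaches from about 350 to 800 mm from the base axis. Payload 7.3 kg.
Tool frame: the origin (TCP) lies on the centre line of the jaws, within the pads' length; the fingertips stand robot.tip_reach ahead of it and the grasp point (between the pads) lies 11 mm behind it (robot.tip_reach is the distance from the TCP to the fingertips, in mm); z points along the fingers, y is the line along which they close (so a half turn about z gives the same grasp; the last joint's range is limited). The gripper opens to 85 mm and grips with 20 to 120 N. Pads are 22 mm wide; open, the fingers measure 114 mm over their backs; the gripper's body (76 mm by 85 mm) begins 54 mm behind the grasp point. The pads swing forward as they close: fully open they stand 13 mm farther back than shut.
Start: joints at [-1.332, 0.342, 1.524, -0, 1.275, -0.146], TCP at [197.094, -486.618, 239.322] pointing down, gripper open.
Joint ranges: [-2.53, 2.53], [-0.77, 2.02], [0.04, 2.7], [-1, 4.14], [0.28, 2.66], [-3.11, 3.11]. Speed limits (rad/s): [2.57, 2.57, 3.14, 3.14, 3.14, 3.14].

## Interface

Orientations are given as a 3x3 rotation matrix whose columns are the frame's x, y, z axes.
In Python, from cell import robot, solver, optics gives the robot as it stands. Calls block until the motion is done:
- robot.move_pose(position, orientation): joint-space move of the TCP to a pose.
- robot.move_linear(position, v=150, rot=None): straight line of the TCP; rot=None keeps the orientation; v is the mean speed in mm/s.
- robot.movej(angles): joint-space move.
- robot.command_gripper(opening): opening from 0.0 (shut) to 1.0 (fully open); the grip force is fixed at half the most; returns when the fingers have stopped.
- robot.sleep(seconds).
- solver.inverse_kinematics(position, orientation): joint angles nearest the present ones, or None.
- optics.grab_frame(name): name is "scene" or "top" or "wrist"; returns a dict with "image" (420x560x3 uint8, red, green, blue), "K" (3x3 intrinsics, pixels), "D" ([k1, k2, p1, p2, k3] as OpenCV has them; the pictures are not rectified), "world_from_camera" (4x4, takes a point from camera to world coordinates); the wrist camera has in their place "mount" (4x4, takes a point from camera to tool coordinates, whose origin is the TCP and whose axes are the flange's). Camera axes: x right, y down, z forward; pixel columns grow to the right and rows downward; lengths in mm; the calibration is good to about 2 mm. A picture is of the moment at which its call begins: read the wrist's pose just before it. There is no depth.
A pose or a line that the arm cannot do raises robot.PlanningError and nothing moves.
- robot.close_job(): hands the job in; it is judged then, once.
Readings, each from a call of its own:
- robot.read_t(): time.
- robot.read_joint_pos(): joint angles.
- robot.read_dq(): joint speeds.
- robot.read_joint_torque(): joint torques, N m.
- robot.read_eef_pos(): TCP position.
- robot.read_tool_rot(): TCP orientation.
- robot.read_contact_force(): force on the tool from outside, world axes, zero at the start.
- robot.read_wrist_torque(): the same for the moment, N m.
- robot.read_width(): opening from 0.0 (shut) to 1.0 (fully open).
- robot.read_grasp_force(): force on a finger pad.
Only numpy, scipy, OpenCV 4.12 (cv2) and the standard library are available. Lean on these libraries where they do the work, as an engineer would, in place of code of your own. Each camera call takes 0.05 s, during which the arm holds its last target. There are 200 camera calls.

## Task

Swing the clamp lever by its red knob out of the red-marked notch and leave it in the green-marked notch, so that the hinged aluminium plate is free. Then grip the steel wedge by its yellow block and slide it flat on the grey slab, thin end first, between the two rest pads under the aluminium plate's front lip until the lip just lifts off the pads, about 4 mm, with the lip over the green band across the ramp. Lift the plate with the wedge only, keep the bronze collar standing on the plate and leave the tin and the bottle alone; finish while still gripping the wedge and holding it there.

Things in the scene. Friction and masses are not known exactly. Their poses are not given: they have to be found in the camera images.
- surface_plate: Fixed grey slab on the bench, 470 x 468 x 22 mm; the work stands on its top, 22 mm above the bench (z = 0.022). Origin mid underside. All heights below are above this top.
- plate_base: Fixed green base, 185 mm long. Origin on the slab, middle of its open front; x points from the front to the rear hinge (the push direction), y left, z up. Side rails at y = +-50 mm carry black rest pads in front (x 2 to 22 mm, tops 12 mm high, inner faces at y = +-41); between the rails bare slab to x = 160. The lever's notched sector (29 high) is at the left front, up to 70 mm round the pivot.
- plate: Aluminium plate, 165 x 120 x 14 mm, 0.6 kg, top at 26 mm, lying on the pads and hinged at the rear along y of the base, 158 mm behind its lip. Origin in the middle of the lip, 17 mm above the slab at rest; axes like the base's at rest; its x axis dips as the lip lifts (0.025 rad for 4 mm). It falls back by its weight. The lever's keeper holds it down until the lever is in the green notch.
- plate_lip (a point): The middle of the lowest line of the plate's rounded front lip (nose radius 7 mm), 14 mm behind the origin of the base along its x; 12 mm above the slab while the plate rests on its pads.
- clamp_lever (a joint): Angle of the clamp lever: 0 rad in the red-marked notch (handle points along -x of the base, keeper finger over the plate), 1.2 rad in the green-marked notch (plate free). Grows clockwise seen from above: the knob swings from the front out to the left (+y). Travel -0.15 to 1.5 rad; light friction (0.06 N m), stays where it is left, does not snap in.
- lever_pivot (a point): Point on the lever's upright pivot axis, on the base at x = 30, y = 90 mm, 30 mm above the slab.
- lever_knob (a point): Grip point of the lever's upright red knob: 18 mm diameter, from 46 mm to 79 mm above the slab, this point at 64 mm; 78 mm from the pivot axis. The lever's bar below it has its top at 37 mm.
- wedge: Loose steel wedge with yellow grip block, 130 x 34 mm, about 0.4 kg. Origin mid underside; x points to the thin toe at x = +65 mm. Ramp 5 mm high at the toe, rising 0.18 per mm over 85 mm; a 12 mm green band crosses it, its middle 61 mm from the toe (16 mm high). Block: 42 mm long, 34 wide, centred at x = -44, top 40 mm above the slab; the steel below it is as wide.
- bronze_collar: Loose turned bronze collar, 52 mm diameter, 20 mm high, standing on the plate. Origin at the centre of its underside.
- paste_tin: Loose tin with a red lid, 65 mm diameter, 32 mm high, on the slab right of the base. Origin at the centre of its underside. To be left alone.
- flux_bottle: Loose white bottle with a blue cap, 47 mm diameter, 84 mm high, on the slab left of and behind the base. Origin at the centre of its underside. To be left alone.

How it is judged (in metres and radians):
On the way, in this order (a step that is already met when the one before it is completed fails the run):
1. the clamp lever stands in the green-marked notch (value of joint clamp_lever between 1.06 and 1.34 rad and height (world z) of plate_lip below 0.0352 m), for 0.2 s.
2. the wedge, flat on the slab, carries the lip clear of the pads (value of joint clamp_lever between 1.06 and 1.34 rad and height (world z) of plate_lip between 0.0358 and 0.0402 m and contact force between wedge and plate above 0.5 N and angle between wedge's own z axis and vertical below 0.08 rad and height (world z) of wedge below 0.026 m), for 0.2 s.
At the end, for the whole second after the job is handed in: Lever within 0.14 rad of the green notch; wedge flat on the slab, its ramp carrying the plate (over 0.5 N) with the lip 1.8 to 6.2 mm above rest; fingers still gripping the wedge (over 1 N), at rest; robot off the plate; collar standing on it (all of step 2 and contact force between each of the arm, the fingers and plate below 0.3 N and contact force between the fingers and wedge above 1 N and linear speed of wedge below 0.01 m/s and x of wedge in the frame of plate_base above -0.03 m and contact force between bronze_collar and plate above 0.3 N and angle between bronze_collar's own z axis and vertical below 0.15 rad); the arm keeps its last pose, push and grip.
It fails at once if the plate is forced up while the lever is not in the green notch (not (value of joint clamp_lever between 1.06 and 1.34 rad) and height (world z) of plate_lip above 0.0365 m).
It fails at once if the plate is lifted or pressed by the robot itself (contact force between any of the fingers, the arm and plate above 3 N).
It fails at once if the bronze collar is knocked over or shifted more than 25 mm (distance of bronze_collar from where it was at the start of the episode above 0.025 m or angle between bronze_collar's own z axis and vertical above 0.3 rad).
It fails at once if the tin or the bottle is shifted more than 20 mm or tipped (distance of any of paste_tin, flux_bottle from where it was at the start of the episode above 0.02 m or angle between flux_bottle's own z axis and vertical above 0.3 rad).
It also fails if it takes over 61 s, if anything falls off the work surface, if the arm or the gripper's body presses on something with over 40 N, if the wrist force passes 120 N, or if a joint passes its speed limit or range.

## Working session

There is one attempt and no reset: what is moved stays moved. The work goes in short steps, each a Python script; the robot and the scene stay as the last script left them, time stands still between calls to the robot, and variables do not carry over. Pictures are saved under pics/ and viewed, at most 10 in all, crops included, and the job is handed in when it is done.

```bash
mkdir -p pics; ls; python3 - <<'E'
from cell import robot, solver, optics
import cv2,numpy as np
for n in ("scene","top"):
    f=optics.grab_frame(n); cv2.imwrite(f"pics/{n}0.png",f["image"][:,:,::-1])
    np.savez(f"{n}0.npz",**f)
    print(n,f["K"],f["D"],f["world_from_camera"])
print(robot.tip_reach,robot.read_t())
E
```

```text
pics
scene [[492.40352995   0.         281.2025607 ]
 [  0.         492.40352995 205.43956456]
 [  0.           0.           1.        ]] [-0.15468564  0.          0.          0.          0.        ] [[-4.50935919e-01  3.95725727e-01 -8.00036215e-01  1.32589875e+03]
 [ 8.92229706e-01  2.24101536e-01 -3.92051851e-01  1.30075053e+02]
 [ 2.41443411e-02 -8.90606338e-01 -4.54133681e-01  4.95123284e+02]
 [ 0.00000000e+00  0.00000000e+00  0.00000000e+00  1.00000000e+00]]
top [[525.92498929   0.         277.16583254]
 [  0.         525.92498929 212.10490943]
 [  0.           0.           1.        ]] [-0.19200898  0.          0.          0.          0.        ] [[-2.34596954e-02 -9.98157414e-01  5.59590917e-02  5.27387921e+02]
 [-9.99608069e-01  2.42754748e-02  1.39431200e-02 -2.23538324e+02]
 [-1.52758621e-02 -5.56100582e-02 -9.98335700e-01  1.20743411e+03]
 [ 0.00000000e+00  0.00000000e+00  0.00000000e+00  1.00000000e+00]]
8.0 0.1
```

```bash
python3 - <<'E'
import cv2
a=cv2.imread("pics/top0.png"); cv2.imwrite("pics/top0c.png",cv2.resize(a,(800,600),interpolation=cv2.INTER_CUBIC))
E
```

```text
(no output)
```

View pics/top0.png

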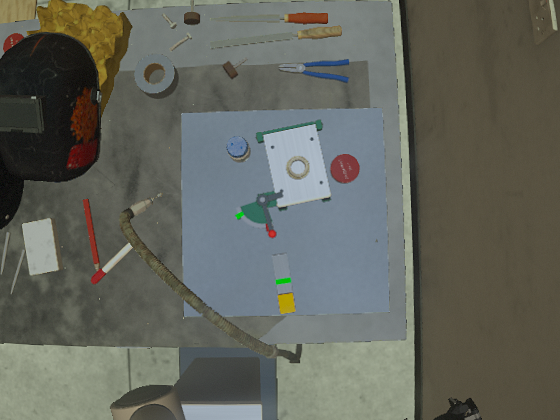

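View pics/scene0.png

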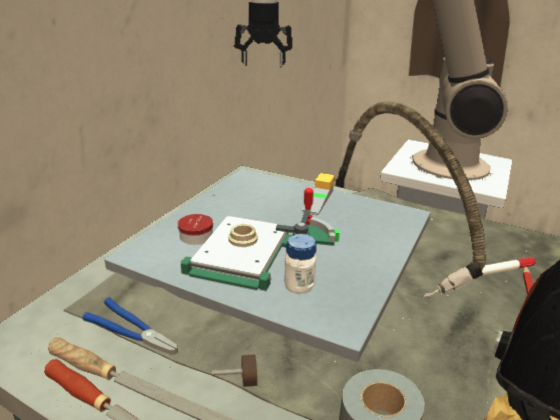

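The top view shows the plate around (298,165), the red knob at (272,234), the wedge from (279,255) to (288,312), the bottle at (238,148) and the tin at (345,168). A hose arches near the wedge's tail. I'll enlarge the work area.

```bash
cat > h.py <<'E'
import numpy as np,cv2
def load(n): return dict(np.load(n))
def ray(f,uv):
    p=cv2.undistortPoints(np.array([[uv]],float),f["K"],f["D"])[0,0]
    T=f["world_from_camera"]; d=T[:3,:3]@np.r_[p,1]; return T[:3,3],d/np.linalg.norm(d)
def at(f,uv,z):
    o,d=ray(f,uv); return o+d*(z-o[2])/d[2]
def proj(f,P):
    T=np.linalg.inv(f["world_from_camera"])
    return cv2.projectPoints(np.array(P,float).reshape(-1,1,3),cv2.Rodrigues(T[:3,:3])[0],T[:3,3],f["K"],f["D"])[0][:,0]
E
python3 - <<'E'
import cv2
a=cv2.imread("pics/top0.png")[110:320,220:370]
cv2.imwrite("pics/c1.png",cv2.resize(a[:105],None,fx=5,fy=5,interpolation=cv2.INTER_CUBIC))
cv2.imwrite("pics/c2.png",cv2.resize(a[75:],(0,0),fx=4.4,fy=4.4,interpolation=cv2.INTER_CUBIC))
from h import *
t=load("top0.npz");s=load("scene0.npz")
hose=[(125,215),(140,239),(164,268),(190,292),(215,313),(240,333),(265,347),(285,352)]
# for scene hose points: closest ray
for uv in [(345,180),(352,140),(370,112),(395,105),(420,112),(450,145),(470,200),(478,262)]:
    o,d=ray(s,uv);best=None
    for l in np.arange(500,1700,5):
        P=o+d*l
        q=proj(t,P)[0]
        dd=min(np.linalg.norm(np.array(a)*(1-w)+np.array(b)*w-q) for a,b in zip(hose,hose[1:]) for w in np.linspace(0,1,6))
        if best is None or dd<best[0]: best=(dd,P)
    print(uv,best[0].round(1),best[1].round())
E
```

```text
(345, 180) 1.5 [ 272. -215.   10.]
(352, 140) 1.0 [ 308. -195.  128.]
(370, 112) 1.7 [ 344. -149.  209.]
(395, 105) 0.2 [407. -83. 249.]
(420, 112) 1.2 [466. -23. 260.]
(450, 145) 1.9 [537.  46. 234.]
(470, 200) 1.2 [586.  97. 168.]
(478, 262) 0.5 [592. 131.  66.]
```

View pics/c1.png

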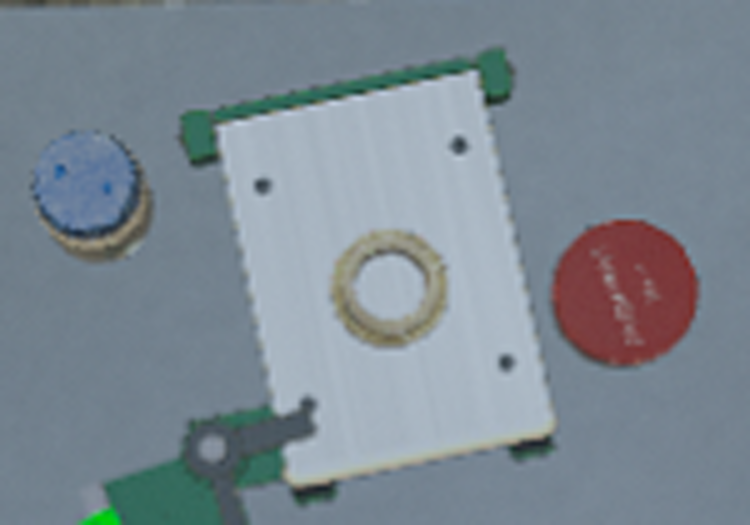

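View pics/c2.png

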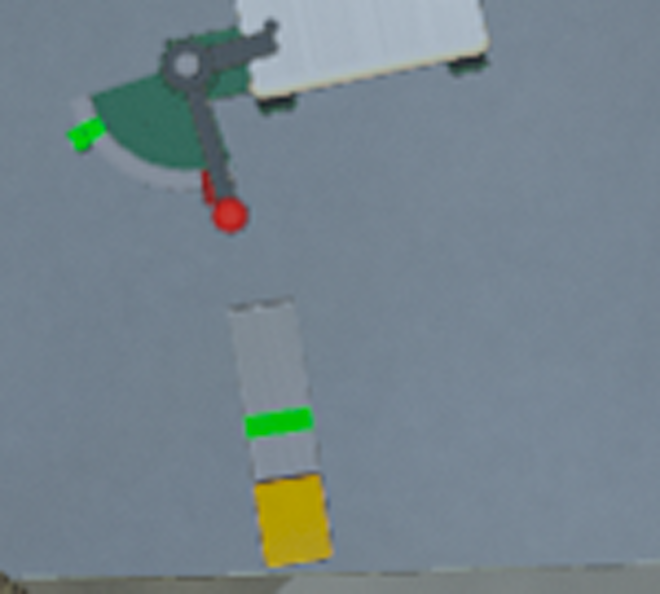

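The crops give me these points:
- **Plate corners (c1):** (217,124), (481,70), (553,430), (288,487)
- **Knob top (c2):** (230,214)
- **Lever pivot (c1):** (212,447)
- **Wedge block-top corners (c2):** (255,483), (321,474), (332,556), (266,567)
- **Wedge toe corners (c2):** (231,310), (292,300)

Next I'll fit poses to the known geometry.

```bash
cat > fit.py <<'E'
from h import *
from scipy.optimize import least_squares
t=load("top0.npz")
c1=lambda u,v:(219.5+(u+.5)/5,109.5+(v+.5)/5)
c2=lambda u,v:(219.5+(u+.5)/4.4,184.5+(v+.5)/4.4)
def tf(p,L):
    L=np.array(L,float);c,s=np.cos(p[2]),np.sin(p[2])
    return np.c_[p[0]+c*L[:,0]-s*L[:,1],p[1]+s*L[:,0]+c*L[:,1],22+L[:,2]]
def fit(L,uv,p0):
    r=least_squares(lambda p:(proj(t,tf(p,L))-uv).ravel(),p0,x_scale=[100,100,1]); return r.x,r.fun.reshape(-1,2).round(1)
base,rb=fit([(172,60,26),(172,-60,26),(7,-60,21),(7,60,21)],np.array([c1(217,124),c1(481,70),c1(553,430),c1(288,487)]),[550,-250,0])
wed,rw=fit([(-23,17,40),(-23,-17,40),(-65,-17,40),(-65,17,40),(65,17,5),(65,-17,5)],np.array([c2(255,483),c2(321,474),c2(332,556),c2(266,567),c2(231,310),c2(292,300)]),[400,-250,0])
if __name__=="__main__":
    print(base.round(3),rb.tolist());print(wed.round(3),rw.tolist())
    print("knob pred",tf(base,[(-48,90,79)]),"seen",at(t,c2(230,214),101))
    print("pivot pred",tf(base,[(30,90,45)]),"seen",at(t,c1(212,447),67))
    c,s=np.cos(base[2]),np.sin(base[2]);R=np.array([[c,s],[-s,c]])
    print("wedge in base",R@(wed[:2]-base[:2]),wed[2]-base[2])
    for n,uv,z in(("collar",c1(389,289),68),("tin",c1(626,292),54),("bottle",c1(87,183),106)):
        P=at(t,uv,z);print(n,P.round(),(R@(P[:2]-base[:2])).round())
    from cell import solver,robot
    D=np.diag([1.,-1,-1])
    for P in ([480,-230,75],[400,-240,36]):
      for d in (100,150,200,250):
        P=np.array(P,float)
        qs=[]
        for a in (0,.2):
            M=cv2.Rodrigues(np.array([0,a,0]))[0]@D
            q=solver.inverse_kinematics(P+[0,0,d]+M[:,2]*d,M); qs.append(q)
        print(d,*[None if q is None else np.round(q,3).tolist() for q in qs])
E
python3 fit.py
```

```text
[ 6.08502e+02 -2.68454e+02  1.74000e-01] [[-0.1, -0.1], [-0.3, 0.3], [0.2, 0.3], [0.2, -0.5]]
[ 4.36683e+02 -2.17240e+02  1.27000e-01] [[-0.4, 0.4], [0.1, 0.1], [0.5, 0.5], [-0.0, 0.3], [-0.6, -0.7], [0.5, -0.7]]
knob pred [[ 545.66618814 -188.10696721  101.        ]] seen [ 545.13873078 -195.93630831  101.        ]
pivot pred [[ 622.49181891 -174.62281145   67.        ]] seen [ 620.67565862 -175.27625698   67.        ]
wedge in base [-160.37891715   80.14613785] -0.046478792160885046
collar [ 688. -254.   68.] [81.  0.]
tin [ 686. -359.   54.] [  61. -103.]
bottle [ 731. -126.  106.] [146. 119.]Traceback (most recent call last):
  File "fit.py", line 28, in <module>
    M=cv2.Rodrigues(np.array([0,a,0]))[0]@D
      ~~~~~~~~~~~~~^^^^^^^^^^^^^^^^^^^
cv2.error: OpenCV(4.12.0) /io/opencv/modules/calib3d/src/calibration_base.cpp:151: error: (-210:Unsupported format or combination of formats) The matrices must have 32f or 64f data type in function 'Rodrigues'
```

Base and wedge fit to under 0.7 px. The lever starts near −0.1 rad, and the wedge is 80 mm left of the push line and turned −0.05 rad. Before moving I'll check the arm's reach and its clearance to the hose.

```bash
cat > g.py <<'E'
from fit import *
from cell import robot,solver,optics
def down(yaw):  # tool y axis (closing) at world angle yaw+90deg, z down
    x=np.array([np.cos(yaw),np.sin(yaw),0]);z=np.array([0,0,-1.]);return np.c_[x,np.cross(z,x),z]
def B(x,y,h): return tf(base,[(x,y,h)])[0]
def arc(a,r=78): return B(30-r*np.cos(a),90+r*np.sin(a),53)  # TCP 53 above slab -> grasp pt 64
E
python3 - <<'E'
from g import *
for P in ([540,-195,75.],[393,-223,40.]):
  for d in (100,150,200,250,300):
    P=np.array(P);qs=[]
    for a in (0,.15):
        M=cv2.Rodrigues(np.array([0,a,0.]))[0]@down(0.17)
        q=solver.inverse_kinematics(P+[0,0,d]+M[:,2]*d,M); qs.append(q)
    print(d,*[None if q is None else np.round(q,3).tolist() for q in qs])
for a in(-.1,.6,1.25):
  for k in (0,np.pi):
    for nm,p,y in(("arc",arc(a),base[2]-a+k),):
        q=solver.inverse_kinematics(p,down(y));print(nm,a,k,p.round(),None if q is None else np.round(q,2))
for nm,p,y in(("wedge",tf(wed,[(-44,0,14)])[0],wed[2]),("wedgeside",B(-204,0,14),base[2]),("end",B(-34,0,14),base[2])):
  for k in(0,np.pi):
    q=solver.inverse_kinematics(p,down(y+k));print(nm,k,p.round(),None if q is None else np.round(q,2))
E
```

```text
100 [-0.48, 0.604, 1.588, -0.0, 0.949, 0.921] [-0.456, 0.651, 1.502, -0.073, 1.125, 0.981]
150 [-0.48, 0.604, 1.588, -0.0, 0.949, 0.921] [-0.462, 0.639, 1.523, -0.074, 1.115, 0.976]
200 [-0.48, 0.604, 1.588, -0.0, 0.949, 0.921] [-0.468, 0.628, 1.545, -0.075, 1.104, 0.972]
250 [-0.48, 0.604, 1.588, -0.0, 0.949, 0.921] [-0.473, 0.617, 1.566, -0.077, 1.094, 0.967]
300 [-0.48, 0.604, 1.588, -0.0, 0.949, 0.921] [-0.479, 0.605, 1.586, -0.078, 1.084, 0.963]
100 [-0.686, 0.495, 1.959, -0.0, 0.688, 0.715] [-0.645, 0.533, 1.888, -0.12, 0.845, 0.842]
150 [-0.686, 0.495, 1.959, -0.0, 0.688, 0.715] [-0.654, 0.523, 1.906, -0.123, 0.836, 0.835]
200 [-0.686, 0.495, 1.959, -0.0, 0.688, 0.715] [-0.664, 0.514, 1.923, -0.126, 0.827, 0.827]
250 [-0.686, 0.495, 1.959, -0.0, 0.688, 0.715] [-0.674, 0.505, 1.94, -0.128, 0.818, 0.82]
300 [-0.686, 0.495, 1.959, -0.0, 0.688, 0.715] [-0.685, 0.496, 1.957, -0.131, 0.809, 0.812]
arc -0.1 0 [ 547. -196.   75.] [-0.48  0.61  1.57 -0.    0.96  0.82]
arc -0.1 3.141592653589793 [ 547. -196.   75.] [-0.48  0.61  1.57 -0.    0.96 -2.32]
arc 0.6 0 [ 551. -142.   75.] [-0.39  0.6   1.6  -0.    0.94  1.61]
arc 0.6 3.141592653589793 [ 551. -142.   75.] [-0.39  0.6   1.6  -0.    0.94 -1.53]
arc 1.25 0 [ 585. -106.   75.] [-0.31  0.64  1.53 -0.    0.98  2.34]
arc 1.25 3.141592653589793 [ 585. -106.   75.] [-0.31  0.64  1.53 -0.    0.98 -0.8 ]
wedge 0 [ 393. -223.   36.] [-0.69  0.5   1.96 -0.    0.68  0.76]
wedge 3.141592653589793 [ 393. -223.   36.] [-0.69  0.5   1.96 -0.    0.68 -2.38]
wedgeside 0 [ 408. -304.   36.] [-0.79  0.57  1.81 -0.    0.76  0.61]
wedgeside 3.141592653589793 [ 408. -304.   36.] [-0.79  0.57  1.81 -0.    0.76 -2.54]
end 0 [ 575. -274.   36.] [-0.57  0.75  1.42 -0.    0.97  0.83]
end 3.141592653589793 [ 575. -274.   36.] [-0.57  0.75  1.42 -0.    0.97 -2.31]
```

The wrist centre sits about 300 mm above the TCP, so the arm clears the hose. I'll cage the knob loosely and swing the lever.

```bash
python3 - <<'E'
from g import *
a0=-.1
robot.move_pose(arc(a0)+[0,0,70],down(base[2]-a0)); robot.command_gripper(.6)
robot.move_linear(arc(a0),v=100); print("down",robot.read_contact_force(),robot.read_eef_pos()-arc(a0))
robot.command_gripper(.28); print("cage",robot.read_width(),robot.read_grasp_force(),robot.read_contact_force())
for a in np.linspace(a0,1.23,9)[1:]:
    robot.move_linear(arc(a),v=60,rot=down(base[2]-a)); print(round(a,2),np.round(robot.read_contact_force(),1),robot.read_grasp_force())
w=optics.grab_frame("wrist");cv2.imwrite("pics/w1.png",w["image"][:,:,::-1])
robot.command_gripper(.6)
robot.move_linear(arc(1.23)+[0,0,90],v=150)
p=tf(wed,[(-44,0,110)])[0]
robot.move_pose(p,down(wed[2]))
np.savez("w2.npz",P=robot.read_eef_pos(),R=robot.read_tool_rot(),**(f:=optics.grab_frame("wrist")))
cv2.imwrite("pics/w2.png",f["image"][:,:,::-1])
t2=optics.grab_frame("top");cv2.imwrite("pics/t2.png",t2["image"][:,:,::-1])
a=t2["image"][175:325,215:345,::-1];cv2.imwrite("pics/t2c.png",np.hstack([cv2.resize(a,None,fx=4,fy=4,interpolation=cv2.INTER_CUBIC)]))
print(robot.read_t(),robot.read_contact_force())
E
```

```text
down [-0.30073052  0.39787989 -0.61720416] [ 0.41212492 -0.20714795  0.55442324]
cage 0.28127854949636855 0.0 [-0.10351211  0.12714482  0.24106334]
0.07 [-0.2  0.6  0.9] 0.0
0.23 [-0.6 -0.8  0.2] 0.0
0.4 [-0.2  0.   0.4] 0.0
0.57 [-0.3  0.1 -0.3] 0.0
0.73 [ 0.8 -1.1 -0.7] 0.0
0.9 [ 0.2  0.3 -0.6] 0.0
1.06 [-0.5  1.  -0.7] 0.0
1.23 [0.5 0.2 0.5] 0.0
9.0583 [ 0.51168781 -0.06689939  0.18270705]
```

View pics/t2c.png

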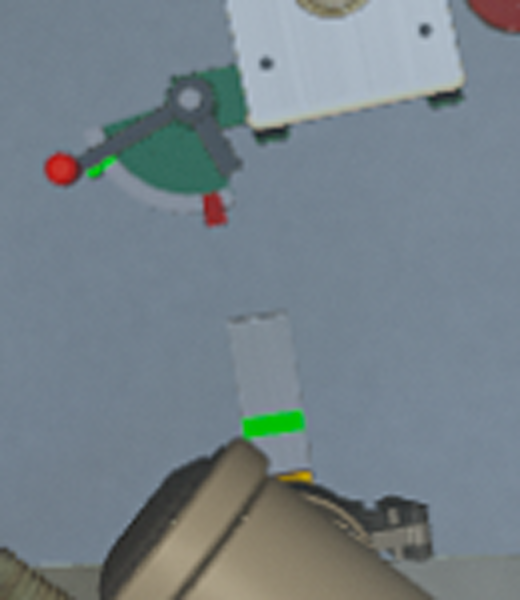

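View pics/w2.png

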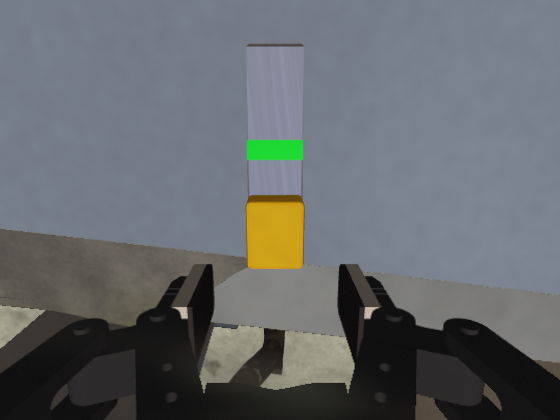

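The lever bar now lies by the green mark, knob at (62,169) in the crop. The wrist view shows the wedge straight ahead and centred between the fingers at column ~275. I'll compute the lever angle and check the wedge position with the wrist camera.

```bash
python3 - <<'E'
from g import *
uv=(214.5+62.5/4,174.5+169.5/4); K=at(t,uv,101)
c,s=np.cos(base[2]),np.sin(base[2]);R=np.array([[c,s],[-s,c]])
k=R@(K[:2]-base[:2])-[30,90]; print("knob rel",k,np.hypot(*k),"angle",np.arctan2(k[1],-k[0]))
pv=at(t,(214.5+190/4,174.5+98.5/4),67)
k=R@(K[:2]-pv[:2]);print("rel seen pivot",k,np.hypot(*k),np.arctan2(k[1],-k[0]))
w=load("w2.npz");T=np.eye(4);T[:3,:3]=w["R"];T[:3,3]=w["P"];w["world_from_camera"]=T@w["mount"]
cw,sw=np.cos(wed[2]),np.sin(wed[2]);Rw=np.array([[cw,sw],[-sw,cw]])
for n,uv,z in(("toeL",(247,44),27),("toeR",(303,44),27),("blkFL",(247,202),62),("blkFR",(303,202),62),("blkRL",(248,268),62),("blkRR",(303,268),62)):
    print(n,(Rw@(at(w,uv,z)[:2]-wed[:2])).round(1))
print(w["P"])
E
```

```text
knob rel [-28.71351509  72.17624378] 77.67802851663807 angle 1.19216634391303
rel seen pivot [-26.54398357  72.45290858] 77.16221241972461 1.2196202279883532
toeL [62.9 16.1]
toeR [ 62.9 -17. ]
blkFL [-24.6  15.5]
blkFR [-24.6 -16.2]
blkRL [-64.9  15.8]
blkRR [-64.9 -17. ]
[ 393.32683843 -222.78288919  131.82640901]
```

The lever is at about 1.2 rad and the wrist view puts the wedge within 2 mm of the fit. Now I'll grip the wedge and slide it onto the push line.

```bash
python3 - <<'E'
from g import *
r=lambda:(np.round(robot.read_contact_force(),1),robot.read_width(),round(robot.read_grasp_force(),1))
p=tf(wed,[(-44,0,14)])[0]
robot.move_linear(p,v=80); print(r(),robot.read_eef_pos()-p)
robot.command_gripper(0.0); print(r())
q=B(-174,0,14)
robot.move_linear(q,v=60,rot=down(base[2])); print(r(),robot.read_eef_pos()-q)
robot.move_linear(B(-70,0,14),v=60); print(r())
t2=optics.grab_frame("top")["image"];s2=optics.grab_frame("scene")["image"]
a=cv2.resize(t2[110:310,230:350,::-1],None,fx=3,fy=3,interpolation=cv2.INTER_CUBIC)
b=cv2.resize(s2[160:310,180:350,::-1],None,fx=2.5,fy=2.5,interpolation=cv2.INTER_CUBIC)
o=np.zeros((600,360+425,3),np.uint8);o[:600,:360]=a;o[:375,360:]=b;cv2.imwrite("pics/m.png",o);print(robot.read_t())
E
```

```text
(array([-0.8, -0.2,  0.5]), 0.6015197915076449, 0.0) [ 0.25616618 -0.19201568  0.39771143]
(array([-1.5,  1. ,  6.4]), 0.3888682813025453, 60.9)
(array([-4.7,  6.4, 10.7]), 0.38941774762181586, 61.8) [-0.94604235  1.43648843  0.59688793]
(array([-4.4, -1.4,  7.4]), 0.38797423824434457, 61.1)
14.2917
```

View pics/m.png

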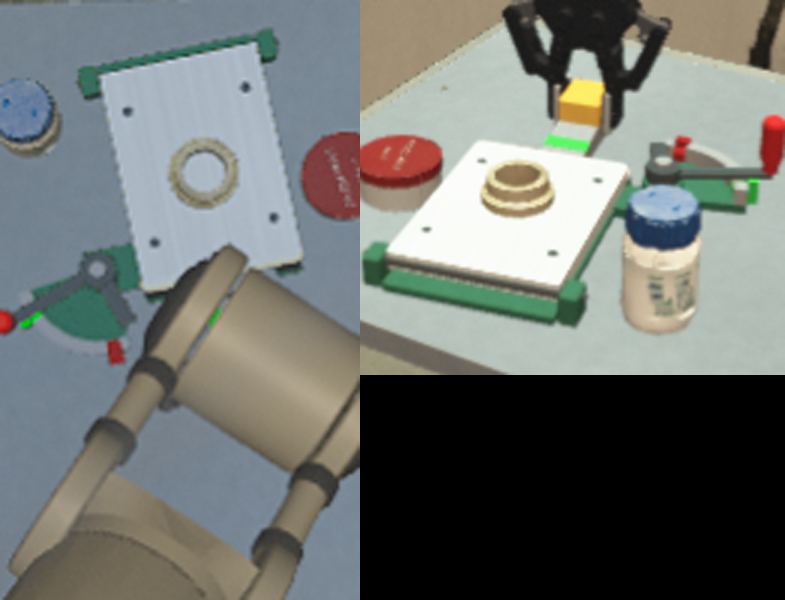

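The gripped wedge (block at (585,100) in the right panel) is centred in the front opening with its toe under the lip. The lever and collar haven't moved. Now I'll push on slowly.

```bash
python3 - <<'E'
from g import *
r=lambda:(np.round(robot.read_contact_force(),1),robot.read_width(),round(robot.read_grasp_force(),1))
for x in(-57,-48,-40,-34):
    robot.move_linear(B(x,0,14),v=25); print(x,r())
robot.sleep(.6)
c,s=np.cos(base[2]),np.sin(base[2]);R=np.array([[c,s],[-s,c]])
print(R@(robot.read_eef_pos()[:2]-base[:2]),robot.read_eef_pos()[2],r(),robot.read_t())
P,Q=robot.read_eef_pos(),robot.read_tool_rot();f=optics.grab_frame("wrist")
np.savez("w3.npz",P=P,R=Q,**f)
s2=optics.grab_frame("scene")["image"]
o=np.zeros((600,800,3),np.uint8);o[:420,:560]=f["image"][:,:,::-1]
o[400:600,400:800]=cv2.resize(s2[190:270,180:340,::-1],(400,200),interpolation=cv2.INTER_CUBIC);cv2.imwrite("pics/e.png",o)
E
```

```text
-57 (array([-11.4,  -2. ,   9.2]), 0.39019556330197874, 61.5)
-48 (array([-11.7,  -2.8,   9.4]), 0.39004909236024365, 61.5)
-40 (array([-10.7,  -2.1,   8.8]), 0.3943082830307641, 61.4)
-34 (array([-10.6,  -1.2,   9.1]), 0.3910331323862083, 61.4)
[-36.17743835  -0.3284804 ] 36.639558683060734 (array([-10. ,  -0.4,   8.9]), 0.38566945078654674, 61.4) 16.925
```

View pics/e.png

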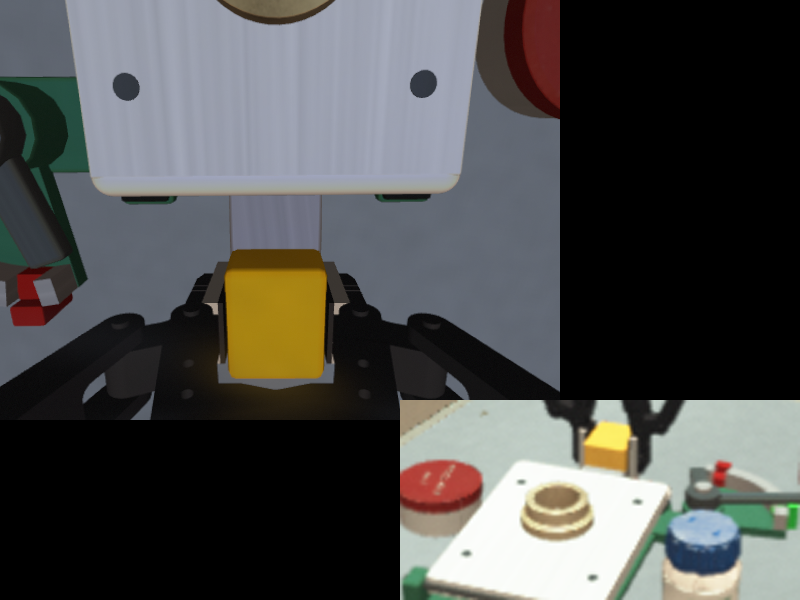

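The band is fully hidden under the lip and the wedge is straight. The plate edge is at row 193 and the block's front-top edge at row ~266. I'll measure the actual insertion from these.

```bash
python3 - <<'E'
from g import *
w=load("w3.npz");T=np.eye(4);T[:3,:3]=w["R"];T[:3,3]=w["P"];w["world_from_camera"]=T@w["mount"]
c,s=np.cos(base[2]),np.sin(base[2]);R=np.array([[c,s],[-s,c]])
for n,uv,z in(("lip",(276,193),45),("blk front top",(276,266),62),("blk rear",(276,378),62),("blk front foot",(276,250),22+20.3)):
    print(n,(R@(at(w,uv,z)[:2]-base[:2])).round(1))
# pixel rows expected for lip corners at rest vs raised 4 mm
for dz in(0,2,4,6): print(dz,proj(w,[B(7,58,19+dz),B(7,-58,19+dz)]).round(1).tolist(), proj(w,[B(40,0,26+dz*.8)]).round(1).tolist())
print(robot.tip_reach,w["P"])
E
```

```text
lip [ 4.7 -1.2]
blk front top [-15.2  -1.1]
blk rear [-57.   -1.1]
blk front foot [-17.4  -1.2]
0 [[108.6, 184.3], [436.8, 184.1]] [[272.2, 84.2]]
2 [[106.1, 185.4], [439.2, 185.2]] [[272.2, 83.8]]
4 [[103.5, 186.5], [441.7, 186.3]] [[272.1, 83.4]]
6 [[100.9, 187.6], [444.3, 187.4]] [[272.1, 83.0]]
8.0 [ 572.92617602 -275.03164952   36.63955868]
```

The gap from lip to block is 19.9 mm against 20.0 expected, so the band is under the lip and the lift is about 4 mm. Handing in.

```bash
python3 -c "
from cell import robot
print(robot.read_grasp_force(),robot.read_contact_force());print(robot.close_job())"
```

```text
61.38503977213986 [-10.73366516  -2.57501112   7.82457038]
the job is handed in; nothing more can be done
None
```

I handed the job in with the lever in the green notch (about 1.2 rad) and the wedge, still gripped, under the lip at the green band; the roughly 4 mm lift is inferred from the wedge's position, and no verdict came back.

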